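# Fetch the hemmed-in bottle and restore the stand

## Robot

A 7-joint arm with a two-finger parallel gripper is mounted at the origin on a cart in front of the work surface, level with it; the furniture and walls round the work are solid. World frame = base frame: x ahead of the robot, y to its left, z up, the work surface at z = 0. Lengths are in m, angles in rad, forces in N, time in s.
With the tool pointing down it reaches from about 0.4 to 0.925 m from the base axis. Payload 5.6 kg.
Tool frame: the origin (TCP) lies on the front face of the gripper's body, between the roots of the fingers; the fingertips stand 73 mm ahead of it and the grasp point (between the pads) lies 54 mm ahead of it; z points along the fingers, y is the line along which they close (so a half turn about z gives the same grasp; the last joint's range is limited). The gripper opens to 85 mm and grips with 20 to 120 N. Pads are 22 mm wide; open, the fingers measure 114 mm over their backs; the gripper's body (76 mm by 85 mm) begins 54 mm behind the grasp point. The pads swing forward as they close: fully open they stand 13 mm farther back than shut.
Start: joints at [1.239, 0.468, -0.012, 1.603, 0.006, 1.071, -0.056], TCP at [0.185, -0.623, 0.304] pointing down, gripper open.
Joint ranges: [-2.53, 2.53], [-0.31, 2.02], [-1.57, 1.55], [0.28, 2.44], [-1.29, 4.43], [0.15, 1.84], [-2.92, 2.92]. Speed limits (rad/s): [2.57, 2.57, 3.14, 3.14, 3.14, 3.14, 3.14].

## Interface

Orientations are given as a rotation vector (axis times angle).
In Python, from station import arm gives the robot as it stands.
- The arm moves only by the tool arm_command, never from a script. Its argument "series" is a list that holds one entry, the list of rows, each a list of 7 numbers: the turn, a rotation vector about the tool's x, y, z in rad, then the shift along the tool's x, y, z in cm, then the closure in counts, from 0 (fully open) to 255 (shut). In form: [[[rx, ry, rz, dx, dy, dz, gripper], ...]]. A call has 1 to 20 rows; each row is the pose to reach, as a shift and turn from the pose commanded when the call began, along the tool's axes at that moment; what a row does not reach only later rows make up. A row lasts 1/10 s, in which the tool goes at most 50 mm and 8.59 degrees, less where a joint would pass 70% of its speed; a pose out of reach is approached as far as the arm can. A call with a gripper value outside its range is refused whole. The fingers move at their own pace and stop on an object; "newtons" is the grip in N (left out, the last holds). Time passes only in rows, so rows that repeat a pose let the fingers close. It gives the time, the measured TCP pose, the force, the opening and the grip force at its end, in the units of the state.
- arm.get_obs(): the state, without advancing time (a new reading comes with each control period).
- arm.get_image(name): name is "scene" or "top" or "wrist"; returns the picture (400x640x3 uint8, red, green, blue); there is no depth.
- arm.calibration(name): a dict with "fx", "fy", "cx", "cy" (pixels), "cam_to_world" (4x4, takes a point from camera to world coordinates); the wrist camera has in their place "mount" (4x4, takes a point from camera to tool coordinates, whose origin is the TCP and whose axes are the flange's). Camera axes: x right, y down, z forward; pixel columns grow to the right and rows downward; lengths in m; the calibration is good to about 2 mm. A picture is of the moment at which its call begins: read the wrist's pose just before it. calibration takes no time and is no camera call.
- arm.hand_in(): hands the job in; it is judged then, once.
Trained networks look in the newest picture that a camera, given by its name, has taken for a name from the list of things; names that differ only in an ending like _2 or _b are one class to them, and where a whole thing is asked for, a point or a joint stands for the part that bears it (a point fixed in the world has none). Each returns a list of dicts, best first, with "confidence" (0 to 1); they miss things now and then, are a little off and sometimes report something else, mostly with a low value. They report only what shows in the picture. A call takes as long as a camera call. They do not tell look-alikes from the thing itself.
- arm.regions_of(camera, query): "pixels" (400x640 bool, what is visible of it) and "centre" ([row, column] in pixels, amid what is visible of it).
The state is a dict: "time": time; "q": joint angles; "joint_vel": joint speeds; "tau": joint torques, N m; "ee_pos": TCP position; "ee_rot": TCP orientation; "wrist_force": force on the tool from outside, world axes, zero at the start; "wrist_torque": the same for the moment, N m; "gripper_width": finger opening in m; "gripper_force": force on a finger pad.
Only numpy, scipy, OpenCV 4.12 (cv2) and the standard library are available. Lean on these libraries where they do the work, as an engineer would, in place of code of your own. Each camera call takes 0.05 s, during which the arm holds its last target. There are 200 camera calls.

## Task

Fetch the little bottle with the red stopper that is hemmed in on the grey stand: first stand both dropper bottles aside on the white tray, leaving the red-stoppered one where it is, then stand the red-stoppered bottle on the middle of the blue disc. Only after that put the two dropper bottles back on the stand, each centred on the very pad it came from. Keep every bottle upright, and leave the cup, the tape and the beaker where they are.

Things in the scene. Friction and masses are not known exactly. Their poses are not given: they have to be found in the camera images.
- white_cap: Loose amber dropper bottle with a white cap and white rubber bulb and a white label. Round body 33 mm in diameter up to 70 mm height, cap and bulb up to 106 mm; about 60 g. Origin: centre of its underside, z up. Grip the body 45 to 57 mm above its underside. At the start it stands on one end pad of the stand (which end varies).
- black_cap: Loose amber dropper bottle with a black cap and black rubber bulb, no label. Same size as the other: round body 33 mm in diameter up to 70 mm, 106 mm high with the bulb; about 60 g. Origin: centre of its underside, z up. At the start it stands on the other end pad of the stand.
- red_stopper: Loose small clear glass bottle with red stopper and contents, 38 mm in diameter, 58 mm high (solid to 46 mm); about 50 g. Origin: centre of its underside, z up. Grip it 20 to 32 mm above its underside. Starts on the stand's middle pad between guards and dropper bottles; the 8 mm gaps to the bottles are too narrow for a finger: take it along the row once both are gone.
- stand: Fixed grey stand, base 66 (x) x 138 (y) x 8 mm. Three black round pads, 41 mm in diameter, in a row at y = -44, 0, +44 mm, x = 0, tops 8 mm above the bench. Two yellow upright guard plates (4 mm thick, 28 mm long along y, top 63 mm above the bench) at x = +-26.5 mm beside the middle pad only. Grip end bottles across the row (fingers closing along x). Origin: centre of its underside, z up.
- tray: Fixed white tray, the side area, 100 (its x) x 160 (its y) mm outside, walls 4 mm thick and 14 mm high, inner floor 4 mm above the bench. Both dropper bottles fit side by side along its y. Origin: centre of its underside, z up.
- disc: Fixed round blue disc, 76 mm in diameter, 6 mm thick, with a black spot in its middle: the place for the red-stoppered bottle. Origin: centre of its underside, z up.
- cup: Loose white plastic cup, 87 mm in diameter, 88 mm high; a bystander, not to be moved. Origin: centre of its underside.
- tape: Loose roll of tan packing tape lying flat, 96 mm in diameter, 48 mm high; a bystander, not to be moved. Origin: centre of its underside.
- beaker: Loose clear beaker, 76 x 84 mm, 100 mm high; a bystander, not to be moved. Origin: centre of its underside.
Mind the look-alikes: they are no part of the job. What is shaped like the white_cap but turquoise is not meant. Leave any yellow look-alike of the black_cap alone.

How it is judged:
By the outcome, as a careful person would: the job done as asked, in the order asked, and still so for the second after the job is handed in, with the robot touching nothing.
It also fails if it takes over 131 s, if anything falls off the work surface, if the arm or the gripper's body presses on something with over 40 N, if the wrist force passes 120 N, or if a joint passes its speed limit or range.

## Working session

There is one attempt and no reset: what is moved stays moved. The work goes in short steps, Python scripts to look and compute and a tool call to move; the robot and the scene stay as the last step left them, time stands still between calls to the robot, and variables do not carry over. Pictures are saved under pics/ and viewed, at most 14 in all, crops included, and the job is handed in when it is done.

Besides the shell and the picture viewer there is one more tool, called as a command line: name --argument value ..., lists and objects as JSON in quotes. arm_command: Moves the arm, as the interface text tells. Its arguments: {"type":"object","properties":{"series":{"type":"array","items":{"type":"array","items":{"type":"array","items":{"type":"number"}}}},"newtons":{"type":"number"}},"required":["series"]}

```bash
mkdir -p pics; ls
python3 - <<'E'
from station import arm
import cv2,numpy as np
o=arm.get_obs();print({k:np.round(v,3).tolist() for k,v in o.items()})
for n in("scene","top"):
    im=arm.get_image(n);cv2.imwrite(f"pics/{n}0.png",im[:,:,::-1])
for n in("scene","top","wrist"):
    c=arm.calibration(n);print(n,{k:np.round(v,4).tolist() for k,v in c.items()})
E
```

```text
pics
{'time': 0.0, 'q': [1.239, 0.468, -0.012, 1.604, 0.006, 1.071, -0.056], 'joint_vel': [0.0, -0.001, -0.001, -0.001, -0.0, -0.001, -0.001], 'tau': [0.0, -53.238, 0.021, -25.13, 0.011, 0.008, -0.0], 'ee_pos': [0.185, -0.623, 0.303], 'ee_rot': [-3.107, -0.452, 0.001], 'wrist_force': [-0.578, 1.203, -0.366], 'wrist_torque': [0.011, -0.092, 0.026], 'gripper_force': 0.0, 'gripper_width': 0.085}
scene {'fx': 429.1195, 'fy': 429.1195, 'cx': 318.7976, 'cy': 201.4596, 'cam_to_world': [[0.5901, -0.4429, 0.675, -0.2598], [-0.8072, -0.3078, 0.5037, -0.5249], [-0.0153, -0.8421, -0.5392, 0.6714], [0.0, 0.0, 0.0, 1.0]]}
top {'fx': 378.4529, 'fy': 378.4529, 'cx': 322.6623, 'cy': 201.6852, 'cam_to_world': [[-0.0291, -0.9858, 0.1655, 0.3559], [-0.9996, 0.0284, -0.007, 0.0803], [0.0023, -0.1656, -0.9862, 1.0127], [0.0, 0.0, 0.0, 1.0]]}
wrist {'fx': 294.8743, 'fy': 294.8743, 'cx': 325.4936, 'cy': 197.7518, 'mount': [[0.0005, -0.9499, -0.3125, 0.0809], [1.0, 0.0002, 0.0008, 0.0005], [-0.0007, -0.3125, 0.9499, -0.0701], [0.0, 0.0, 0.0, 1.0]]}
```

View pics/scene0.png

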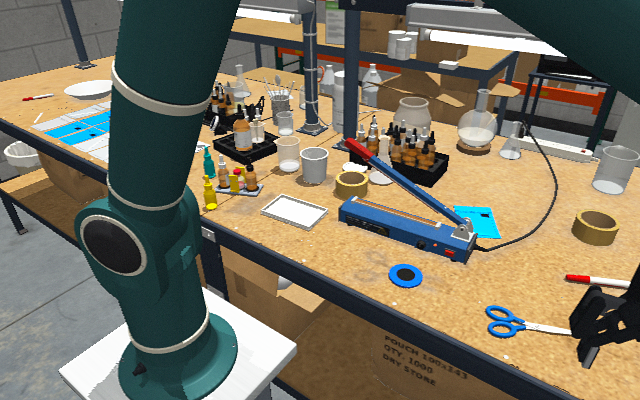

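View pics/top0.png

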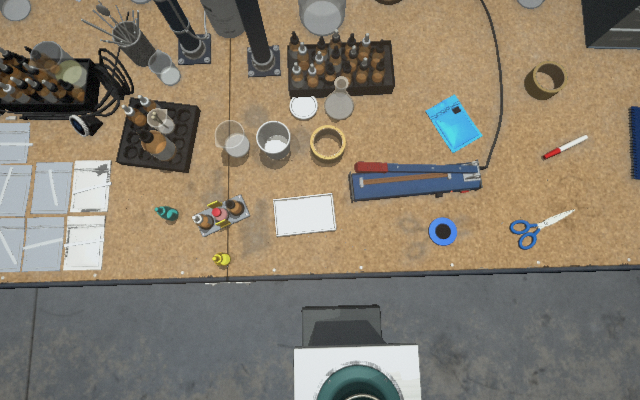

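The scene view shows the stand row at about (238,180), the tray at (294,211) and the disc at (405,275). In the top view they are at (221,216), (304,214) and (443,232). The turquoise look-alike is at (167,213) and the yellow one at (221,259), both off the stand.

```bash
cat > h.py <<'E'
from station import arm
import numpy as np,cv2
from scipy.spatial.transform import Rotation as R
def cam(n,o=None):
    c=arm.calibration(n)
    if n!="wrist": return c,np.array(c["cam_to_world"])
    T=np.eye(4);T[:3,:3]=R.from_rotvec(o["ee_rot"]).as_matrix();T[:3,3]=o["ee_pos"]
    return c,T@np.array(c["mount"])
def hit(n,rc,z,o=None):   # pixel (row,col) -> world on plane z
    c,T=cam(n,o); d=T[:3,:3]@[(rc[1]-c["cx"])/c["fx"],(rc[0]-c["cy"])/c["fy"],1]
    return T[:3,3]+d*(z-T[2,3])/d[2]
def proj(n,p,o=None):
    c,T=cam(n,o); q=np.linalg.inv(T)@np.append(p,1)
    return np.array([q[1]/q[2]*c["fy"]+c["cy"],q[0]/q[2]*c["fx"]+c["cx"]])
E
python3 - <<'E'
from h import *
a=cv2.imread("pics/top0.png")[185:275,150:270];b=cv2.imread("pics/scene0.png")[140:220,190:310]
cv2.imwrite("pics/crop0.png",np.vstack([cv2.resize(a,(480,300),interpolation=2)[:, :],cv2.resize(b,(480,300),interpolation=2)]))
arm.get_image("top")
for q,z in(("stand",.008),("tray",.014),("disc",.006),("white_cap",.08),("black_cap",.08),("red_stopper",.06),("cup",.06),("tape",.048),("beaker",.06)):
    for r in arm.regions_of("top",q)[:3]:
        m=r["pixels"].astype(np.uint8);rect=cv2.minAreaRect(cv2.findNonZero(m))
        bx=np.array([hit("top",p[::-1],z)[:2] for p in cv2.boxPoints(rect)])
        print(q,round(r["confidence"],2),np.round(r["centre"]),hit("top",r["centre"],z)[:2].round(3),"rect",bx.mean(0).round(3),"edges",(bx[1]-bx[0]).round(3),(bx[2]-bx[1]).round(3))
E
```

```text
stand 0.7 [218. 222.] [0.488 0.345] rect [0.501 0.347] edges [ 0.058 -0.125] [-0.068 -0.032]
tray 0.67 [217. 305.] [0.484 0.122] rect [0.491 0.124] edges [ 0.012 -0.162] [-0.102 -0.007]
disc 0.71 [231. 440.] [ 0.437 -0.238] rect [ 0.435 -0.242] edges [-0.002 -0.075] [-0.077  0.007]
white_cap 0.72 [219. 200.] [0.478 0.38 ] rect [0.474 0.374] edges [-0.001 -0.05 ] [-0.032 -0.001]
white_cap 0.65 [212. 164.] [0.496 0.468] rect [0.497 0.463] edges [ 0.027 -0.01 ] [-0.025 -0.055]
black_cap 0.47 [207. 232.] [0.506 0.301] rect [0.508 0.297] edges [ 0.028 -0.014] [-0.021 -0.04 ]
red_stopper 0.45 [212. 218.] [0.496 0.339] rect [0.493 0.336] edges [ 0.028 -0.027] [-0.032 -0.031]
cup 0.73 [135. 272.] [0.698 0.2  ] rect [0.685 0.199] edges [-0.003 -0.09 ] [-0.107  0.002]
tape 0.94 [132. 326.] [0.704 0.059] rect [0.674 0.057] edges [ 0.069 -0.07 ] [-0.072 -0.064]
tape 0.68 [222. 224.] [0.472 0.329] rect [0.495 0.337] edges [ 0.052 -0.12 ] [-0.068 -0.03 ]
beaker 0.58 [138. 231.] [0.692 0.309] rect [0.693 0.304] edges [ 0.07  -0.044] [-0.063 -0.087]
beaker 0.49 [234. 440.] [ 0.424 -0.219] rect [ 0.432 -0.226] edges [ 0.047 -0.052] [-0.054 -0.047]
```

View pics/crop0.png

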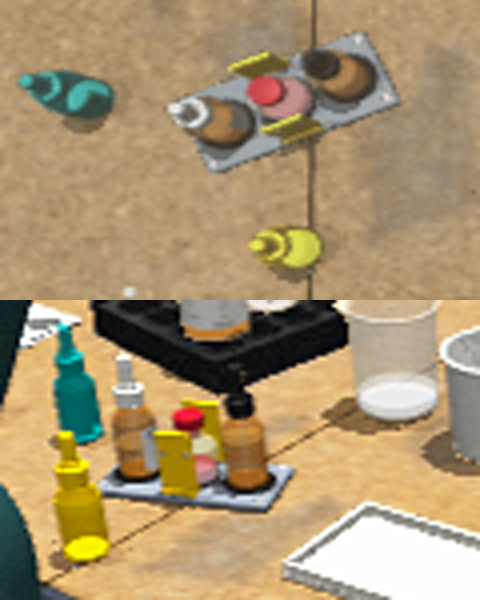

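The crop settles it. White_cap (amber, white bulb) is at top pixel (200,219) on the +y end pad. Black_cap is at (232,207) on the other end, and the red stopper is between them at (218,212). The turquoise bottle (164,212) and the yellow one (221,259) are off the stand, so they stay.

Next I'll plan the transit to above the stand.

```bash
cat >> h.py <<'E'
def plan(*wps):  # wps: (x,y,z,yaw of tool y); prints rows to type relative to present pose
    o=arm.get_obs();R0=R.from_rotvec(o["ee_rot"]);prev=o["ee_pos"]
    print("t",round(o["time"],2),"pos",np.round(o["ee_pos"],4),"yaw",round(float(np.arctan2(*R0.as_matrix()[[1,0],1])),3),"q",np.round(o["q"],2),"w",round(o["gripper_width"],4))
    for w in wps:
        y=np.array([np.cos(w[3]),np.sin(w[3]),0]);z=np.array([0,0,-1.]);M=R.from_matrix(np.c_[np.cross(y,z),y,z])
        rv=(R0.inv()*M).as_rotvec();d=R0.inv().apply(np.array(w[:3])-o["ee_pos"])*100
        print("row",rv.round(3),d.round(2),"n",round(np.linalg.norm(np.array(w[:3])-prev)/.05,1));prev=np.array(w[:3])
E
python3 -c "
from h import *
plan((.55,-.25,.3,-.4),(.55,.15,.3,.3),(.497,.345,.3,.434))"
```

```text
t 0.6 pos [ 0.1851 -0.6231  0.3039] yaw -1.282 q [ 1.24  0.47 -0.01  1.6   0.01  1.07 -0.06] w 0.0854
row [ 0.     0.    -0.882] [ 45.6  -25.37   0.39] n 10.4
row [-0.     0.    -1.582] [ 56.99 -63.71   0.39] n 8.0
row [-0.     0.    -1.716] [ 57.47 -83.92   0.39] n 4.0
```

arm_command --series '[[[0,0,-0.88,45.6,-25.4,0.4,0],[0,0,-0.88,45.6,-25.4,0.4,0],[0,0,-0.88,45.6,-25.4,0.4,0],[0,0,-0.88,45.6,-25.4,0.4,0],[0,0,-0.88,45.6,-25.4,0.4,0],[0,0,-0.88,45.6,-25.4,0.4,0],[0,0,-0.88,45.6,-25.4,0.4,0],[0,0,-0.88,45.6,-25.4,0.4,0],[0,0,-0.88,45.6,-25.4,0.4,0],[0,0,-0.88,45.6,-25.4,0.4,0],[0,0,-1.58,57,-63.7,0.4,0],[0,0,-1.58,57,-63.7,0.4,0],[0,0,-1.58,57,-63.7,0.4,0],[0,0,-1.58,57,-63.7,0.4,0],[0,0,-1.58,57,-63.7,0.4,0],[0,0,-1.58,57,-63.7,0.4,0],[0,0,-1.58,57,-63.7,0.4,0],[0,0,-1.58,57,-63.7,0.4,0],[0,0,-1.72,57.5,-83.9,0.4,0],[0,0,-1.72,57.5,-83.9,0.4,0]]]'

```text
time: 2.6
ee_pos: [0.5252, 0.2331, 0.2999]
ee_rot: [1.683, 2.653, 0.001]
wrist_force: [1.0, 1.0, -0.2]
gripper_width: 0.0854
gripper_force: 0.0
```

```bash
python3 -c "
from h import *
plan((.497,.345,.3,.434))"
```

```text
t 2.6 pos [0.5252 0.2331 0.2999] yaw 0.44 q [ 0.05  0.44 -0.68  1.76  0.31  1.05 -0.3 ] w 0.0854
row [ 0.    -0.     0.006] [11.32  2.22 -0.  ] n 2.3
```

arm_command --series '[[[0,0,0.006,11.3,2.2,0,0],[0,0,0.006,11.3,2.2,0,0],[0,0,0.006,11.3,2.2,0,0],[0,0,0.006,11.3,2.2,0,0],[0,0,0.006,11.3,2.2,0,0]]]'

```text
time: 3.1
ee_pos: [0.498, 0.342, 0.2995]
ee_rot: [1.694, 2.645, -0.002]
wrist_force: [1.0, -0.0, -0.1]
gripper_width: 0.0854
gripper_force: 0.0
```

```bash
cat > look.py <<'E'
from h import *
import sys
def look(tag,qs):
    o=arm.get_obs();im=arm.get_image("wrist");cv2.imwrite(f"pics/{tag}.png",im[:,:,::-1])
    for q,z in qs:
        for r in arm.regions_of("wrist",q)[:2]:
            m=r["pixels"].astype(np.uint8);rect=cv2.minAreaRect(cv2.findNonZero(m))
            bx=np.array([hit("wrist",p[::-1],z,o)[:2] for p in cv2.boxPoints(rect)])
            print(q,round(r["confidence"],2),np.round(r["centre"]),hit("wrist",r["centre"],z,o)[:2].round(4),"rect",bx.mean(0).round(4),(bx[1]-bx[0]).round(3),(bx[2]-bx[1]).round(3))
    return o,im
E
python3 - <<'E'
from look import *
o,im=look("w1",(("stand",.008),("white_cap",.08),("black_cap",.08),("red_stopper",.06)))
plan((.497,.345,.3,.434))
# predicted pads for the assumed pose
c=np.array([.499,.345]);a=.434;ux=np.array([np.cos(a),np.sin(a)]);uy=np.array([-ux[1],ux[0]])
v=im[:,:,::-1].copy()
for s in(-.069,.069):
    for t in(-.033,.033):
        p=proj("wrist",[*(c+s*uy+t*ux),.008],o);cv2.circle(v,(int(p[1]),int(p[0])),3,(0,0,255),1)
for s in(-.044,.044):
    p=proj("wrist",[*(c+s*uy),.114],o);cv2.circle(v,(int(p[1]),int(p[0])),4,(255,0,255),1)
p=proj("wrist",[*c,.066],o);cv2.circle(v,(int(p[1]),int(p[0])),4,(255,0,255),1)
cv2.imwrite("pics/w1o.png",v)
E
```

```text
stand 0.56 [151. 334.] [0.4993 0.3653] rect [0.497  0.3455] [-0.05   0.127] [0.058 0.025]
stand 0.5 [324. 397.] [0.6966 0.1699] rect [0.7034 0.168 ] [0.059 0.038] [ 0.087 -0.12 ]
white_cap 0.93 [ 56. 387.] [0.499  0.4712] rect [0.4993 0.4702] [0.014 0.036] [ 0.028 -0.008]
white_cap 0.79 [131. 325.] [0.4768 0.389 ] rect [0.478  0.3877] [0.026 0.012] [ 0.014 -0.028]
black_cap 0.74 [136. 226.] [0.3917 0.3449] rect [0.3893 0.3443] [0.04  0.031] [ 0.016 -0.024]
black_cap 0.64 [207. 324.] [0.508 0.318] rect [0.5102 0.3129] [0.024 0.011] [ 0.023 -0.049]
t 3.35 pos [0.4985 0.3413 0.2999] yaw 0.429 q [-0.15  0.49 -0.68  1.69  0.34  1.08 -0.51] w 0.0856
row [ 0.     0.001 -0.005] [ 0.39  0.02 -0.01] n 0.1
```

View pics/w1o.png

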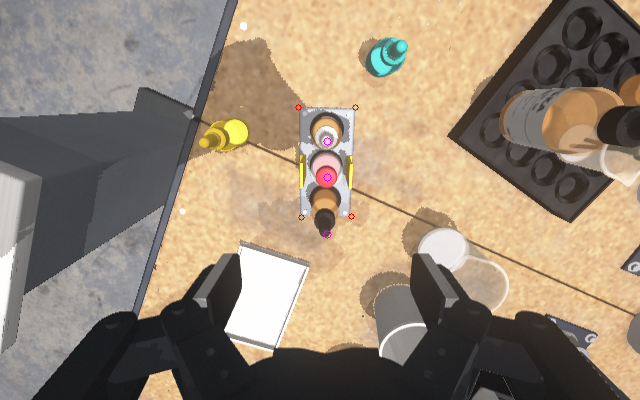

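The overlay nearly fits the stand: the predicted corners lie within about 2 px. The predicted bulb tops sit a few pixels too low. I'll enlarge the crop to refine the fit.

Run:
```python
import cv2
v=cv2.imread("pics/w1.png")[90:240,275:380];v=cv2.resize(v,(420,600),interpolation=cv2.INTER_CUBIC)
for i in range(0,150,10): cv2.putText(v,str(90+i),(0,i*4+4),0,.3,(0,0,0),1)
for i in range(5,105,10): cv2.putText(v,str(275+i),(i*4-8,8),0,.3,(0,0,0),1); cv2.line(v,(i*4,10),(i*4,14),(0,0,0))
cv2.imwrite("pics/w1c.png",v)
```

```text
(no output)
```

View pics/w1c.png

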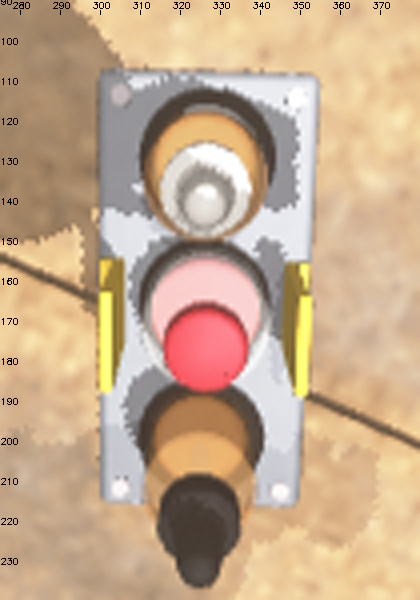

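The enlarged crop shows the tops at (327,140.5) white, (326.5,177) red and (325,233) black. The stand corners are at (300,107.5), (355,108), (300,216) and (353,216.5). All of this agrees with the prediction, so I'll fit it and plan the white_cap grasp.

Run:
```python
from h import *
o=arm.get_obs()
C=[hit("wrist",p,.008,o)[:2] for p in((107.5,300),(108,355),(216,300),(216.5,353))];C=np.array(C)
print("stand centre",C.mean(0).round(4),"lens",[round(float(np.linalg.norm(d)),4) for d in(C[0]-C[2],C[1]-C[3],C[1]-C[0],C[3]-C[2])])
t=hit("wrist",(140.5,327),.114,o)[:2];b=hit("wrist",(233,325),.114,o)[:2];r=hit("wrist",(177,326.5),.066,o)[:2]
print("white",t,"black",b,"red",r,"mid",(t+b)/2,"sep",np.linalg.norm(t-b),"yaw x",np.arctan2(*(t-b)[::-1])-np.pi/2)
s=np.array([t-b,C[0]-C[2],C[1]-C[3]]).sum(0);print(np.arctan2(s[1],s[0])-np.pi/2)
arm.get_image("scene")
```

```text
stand centre [0.4995 0.345 ] lens [0.137, 0.1371, 0.0646, 0.0699]
white [0.48069308 0.38476596] black [0.51536382 0.30486432] red [0.4989795 0.3442622] mid [0.49802845 0.34481514] sep 0.08709955890675888 yaw x 0.40939968187432374
0.419077208407473
```

```bash
python3 -c "
from h import *
plan((.4808,.385,.3,.415),(.4808,.385,.118,.415))"
```

```text
t 3.4 pos [0.4983 0.3416 0.2999] yaw 0.43 q [-0.15  0.49 -0.68  1.69  0.34  1.08 -0.51] w 0.0855
row [0.    0.001 0.015] [ 4.67  0.22 -0.01] n 0.9
row [0.    0.001 0.015] [ 4.68  0.22 18.19] n 3.6
```

arm_command --series '[[[0,0,0.015,4.7,0.2,0,0],[0,0,0.015,4.7,0.2,0,0],[0,0,0.015,4.7,0.2,5,0],[0,0,0.015,4.7,0.2,9,0],[0,0,0.015,4.7,0.2,10,0],[0,0,0.015,4.7,0.2,10,0],[0,0,0.015,4.7,0.2,10,0]]]'

```text
time: 4.1
ee_pos: [0.4804, 0.3873, 0.2017]
ee_rot: [1.714, 2.633, 0.004]
wrist_force: [-0.5, 0.7, 0.2]
gripper_width: 0.0853
gripper_force: 0.0
```

```bash
python3 -c "
from h import *
plan((.4808,.385,.118,.415))"
```

```text
t 4.1 pos [0.4804 0.3873 0.2017] yaw 0.417 q [-0.28  0.62 -0.62  1.74  0.44  0.92 -0.67] w 0.0853
row [ 0.002 -0.001  0.002] [-0.24 -0.08  8.37] n 1.7
```

arm_command --series '[[[0,0,0,-0.2,0,4,0],[0,0,0,-0.2,0,7,0],[0,0,0,-0.2,0,8.4,0],[0,0,0,-0.2,0,8.4,0],[0,0,0,-0.2,0,8.4,0],[0,0,0,-0.2,0,8.4,230],[0,0,0,-0.2,0,8.4,230],[0,0,0,-0.2,0,8.4,230],[0,0,0,-0.2,0,8.4,230],[0,0,0,-0.2,0,8.4,230],[0,0,0,-0.2,0,8.4,230],[0,0,0,-0.2,0,8.4,230],[0,0,0,-0.2,0,8.4,230],[0,0,0,-0.2,0,8.4,230]]]' --newtons 30

```text
time: 5.5
ee_pos: [0.4806, 0.3848, 0.1165]
ee_rot: [1.713, 2.633, 0.0]
wrist_force: [-2.0, -1.0, 6.0]
gripper_width: 0.0322
gripper_force: 30.2
```

```bash
python3 -c "
from h import *
o,=[arm.get_obs()];p=o['ee_pos'];u=np.array([-.074,.997])
t=np.array([.489,.124])+.04*u;print(t)
plan((p[0],p[1],.25,.415),(*t,.25,.415),(*t,p[2]-.004,.415))"
```

```text
[0.48604 0.16388]
t 5.5 pos [0.4806 0.3848 0.1165] yaw 0.417 q [-0.33  0.73 -0.55  1.78  0.52  0.78 -0.73] w 0.0322
row [0.    0.    0.002] [-0.000e+00  1.000e-02 -1.335e+01] n 2.7
row [0.    0.    0.002] [-20.42  -8.44 -13.35] n 4.4
row [0.    0.    0.002] [-20.42  -8.45   0.4 ] n 2.7
```

arm_command --series '[[[0,0,0,0,0,-2,230],[0,0,0,0,0,-5,230],[0,0,0,0,0,-9,230],[0,0,0,0,0,-13,230],[0,0,0,-3,-1.2,-13.3,230],[0,0,0,-7,-2.9,-13.3,230],[0,0,0,-11.5,-4.7,-13.3,230],[0,0,0,-16,-6.6,-13.3,230],[0,0,0,-19.5,-8.1,-13.3,230],[0,0,0,-20.4,-8.5,-13.3,230],[0,0,0,-20.4,-8.5,-13.3,230],[0,0,0,-20.4,-8.5,-10,230],[0,0,0,-20.4,-8.5,-6,230],[0,0,0,-20.4,-8.5,-3,230],[0,0,0,-20.4,-8.5,-1,230],[0,0,0,-20.4,-8.5,-1,230]]]'

```text
time: 7.1
ee_pos: [0.4834, 0.1655, 0.1233]
ee_rot: [-1.707, -2.632, 0.005]
wrist_force: [0.1, 0.4, -0.8]
gripper_width: 0.032
gripper_force: 30.0
```

```bash
python3 -c "
from h import *
plan((.486,.164,.1125,.417))
im=arm.get_image('scene');cv2.imwrite('pics/s1.png',cv2.resize(im[120:260,180:400,::-1],None,fx=3,fy=3))"
```

```text
t 7.1 pos [0.4834 0.1655 0.1233] yaw 0.42 q [ 0.05  0.59 -0.56  2.03  0.49  0.66 -0.4 ] w 0.032
row [-0.005 -0.002  0.003] [-0.24  0.18  1.08] n 0.2
```

View pics/s1.png

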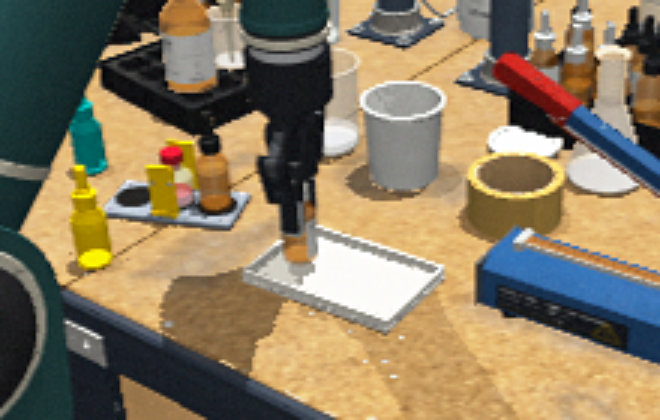

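The white_cap hangs over the left part of the tray, and red and black are undisturbed. Lowering and releasing.

arm_command --series '[[[0,0,0,0,0,0.6,230],[0,0,0,0,0,1,230],[0,0,0,0,0,1,230],[0,0,0,0,0,1,230],[0,0,0,0,0,1,120],[0,0,0,0,0,1,60],[0,0,0,0,0,1,0],[0,0,0,0,0,1,0],[0,0,0,0,0,1,0]]]'

```text
time: 8.05
ee_pos: [0.4854, 0.1637, 0.1159]
ee_rot: [1.714, 2.633, 0.0]
wrist_force: [-0.2, -0.5, 0.0]
gripper_width: 0.0852
gripper_force: 0.0
```

```bash
python3 -c "
from h import *
plan((.4834,.1655,.25,.417),(.5163,.3045,.25,.417),(.5163,.3045,.117,.417))"
```

```text
t 8.05 pos [0.4854 0.1637 0.1159] yaw 0.417 q [ 0.05  0.6  -0.54  2.03  0.51  0.64 -0.42] w 0.0852
row [ 0.  0. -0.] [  0.25  -0.11 -13.41] n 2.7
row [ 0.  0. -0.] [ 11.62   8.53 -13.41] n 2.9
row [ 0.  0. -0.] [11.63  8.53 -0.11] n 2.7
```

arm_command --series '[[[0,0,0,0,0,-4,0],[0,0,0,0,0,-9,0],[0,0,0,0,0,-13.4,0],[0,0,0,3,2.2,-13.4,0],[0,0,0,7,5.1,-13.4,0],[0,0,0,11.6,8.5,-13.4,0],[0,0,0,11.6,8.5,-13.4,0],[0,0,0,11.6,8.5,-12,0],[0,0,0,11.6,8.5,-8.2,0],[0,0,0,11.6,8.5,-8.2,0],[0,0,0,11.6,8.5,-8.2,0]]]'

```text
time: 9.15
ee_pos: [0.5158, 0.3024, 0.197]
ee_rot: [-1.715, -2.631, 0.005]
wrist_force: [0.8, 0.0, 0.7]
gripper_width: 0.0854
gripper_force: 0.0
```

```bash
python3 -c "
from h import *
im=arm.get_image('wrist');cv2.imwrite('pics/w2.png',im[:,:,::-1])
plan((.5163,.3045,.117,.417))"
```

```text
t 9.2 pos [0.5164 0.3032 0.1983] yaw 0.416 q [-0.12  0.6  -0.63  1.78  0.44  0.9  -0.53] w 0.0852
row [-0.     0.    -0.001] [0.13 0.04 8.13] n 1.6
```

View pics/w2.png

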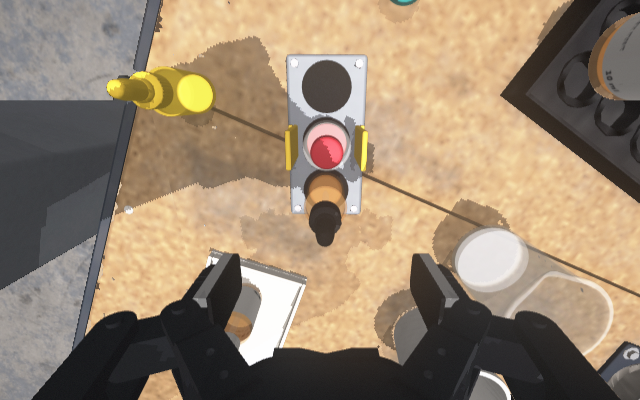

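The empty pad shows at (326,86) and black's bulb tip at about (325,238). The white bottle stands in the tray, and the finger midline (~326) is on the row.

```bash
python3 -c "
from h import *
o=arm.get_obs()
print(hit('wrist',(86.5,326.5),.008,o),hit('wrist',(151.5,326.5),.066,o),hit('wrist',(238,325),.114,o))"
```

```text
[0.48110929 0.38663586 0.008     ] [0.49890994 0.346108   0.066     ] [0.51505494 0.30724317 0.114     ]
```

arm_command --series '[[[0,0,0,0.1,0,4,0],[0,0,0,0.1,0,7,0],[0,0,0,0.1,0,8.1,0],[0,0,0,0.1,0,8.1,0],[0,0,0,0.1,0,8.1,0],[0,0,0,0.1,0,8.1,230],[0,0,0,0.1,0,8.1,230],[0,0,0,0.1,0,8.1,230],[0,0,0,0.1,0,8.1,230],[0,0,0,0.1,0,8.1,230],[0,0,0,0.1,0,8.1,230],[0,0,0,0.1,0,8.1,230],[0,0,0,0.1,0,8.1,230]]]' --newtons 30

```text
time: 10.5
ee_pos: [0.5158, 0.3052, 0.1174]
ee_rot: [1.713, 2.633, 0.0]
wrist_force: [-1.6, -1.5, 6.1]
gripper_width: 0.0322
gripper_force: 31.4
```

```bash
python3 -c "
from h import *
p=arm.get_obs()['ee_pos']
t=(.492,.084)
plan((p[0],p[1],.26,.415),(*t,.26,.415),(*t,p[2]-.004,.415))"
```

```text
t 10.5 pos [0.5158 0.3052 0.1174] yaw 0.417 q [-0.17  0.71 -0.56  1.82  0.53  0.77 -0.6 ] w 0.0322
row [0.    0.    0.002] [-0.000e+00  1.000e-02 -1.426e+01] n 2.9
row [0.    0.    0.002] [-19.27 -11.13 -14.26] n 4.5
row [0.    0.    0.002] [-19.26 -11.14   0.4 ] n 2.9
```

arm_command --series '[[[0,0,0,0,0,-2,230],[0,0,0,0,0,-6,230],[0,0,0,0,0,-10,230],[0,0,0,0,0,-14.2,230],[0,0,0,0,0,-14.2,230],[0,0,0,-3,-1.7,-14.2,230],[0,0,0,-7,-4,-14.2,230],[0,0,0,-11,-6.3,-14.2,230],[0,0,0,-15,-8.6,-14.2,230],[0,0,0,-18.5,-10.7,-14.2,230],[0,0,0,-19.3,-11.1,-14.2,230],[0,0,0,-19.3,-11.1,-14.2,230],[0,0,0,-19.3,-11.1,-10,230],[0,0,0,-19.3,-11.1,-6,230],[0,0,0,-19.3,-11.1,-3,230],[0,0,0,-19.3,-11.1,-1,230],[0,0,0,-19.3,-11.1,-0.4,230],[0,0,0,-19.3,-11.1,-0.4,230],[0,0,0,-19.3,-11.1,-0.4,230]]]'

```text
time: 12.4
ee_pos: [0.4929, 0.0849, 0.1217]
ee_rot: [1.711, 2.634, 0.002]
wrist_force: [0.2, 0.3, 0.1]
gripper_width: 0.0318
gripper_force: 31.0
```

```bash
python3 -c "
from h import *
plan((.492,.084,.1135,.417))"
```

```text
t 12.4 pos [0.4929 0.0849 0.1217] yaw 0.418 q [ 0.21  0.58 -0.55  2.06  0.5   0.64 -0.26] w 0.0318
row [ 0.002 -0.     0.001] [-0.04 -0.12  0.82] n 0.2
```

arm_command --series '[[[0,0,0,0,0,0.5,230],[0,0,0,0,0,0.8,230],[0,0,0,0,0,0.8,230],[0,0,0,0,0,0.8,230],[0,0,0,0,0,0.8,230],[0,0,0,0,0,0.8,120],[0,0,0,0,0,0.8,60],[0,0,0,0,0,0.8,0],[0,0,0,0,0,0.8,0],[0,0,0,0,0,0.8,0]]]'

```text
time: 13.4
ee_pos: [0.4923, 0.0837, 0.1128]
ee_rot: [-1.713, -2.633, 0.0]
wrist_force: [-1.0, 0.3, 0.4]
gripper_width: 0.0851
gripper_force: 0.0
```

```bash
python3 -c "
from h import *
p=arm.get_obs()['ee_pos']
for y in (.417+np.pi/2,.417-np.pi/2): plan((p[0],p[1],.26,.417),(.4985,.345,.22,y),(.4985,.345,.088,y))"
```

```text
t 13.4 pos [0.4923 0.0837 0.1128] yaw 0.417 q [ 0.2   0.59 -0.54  2.06  0.51  0.62 -0.27] w 0.0851
row [-0. -0. -0.] [  0.    -0.   -14.72] n 2.9
row [-0.    -0.    -1.571] [ 23.64  11.15 -10.72] n 5.3
row [-0.    -0.    -1.571] [23.64 11.15  2.48] n 2.6
t 13.4 pos [0.4923 0.0837 0.1128] yaw 0.417 q [ 0.2   0.59 -0.54  2.06  0.51  0.62 -0.27] w 0.0851
row [-0. -0. -0.] [  0.    -0.   -14.72] n 2.9
row [-0.     0.     1.571] [ 23.64  11.15 -10.72] n 5.3
row [-0.     0.     1.571] [23.64 11.15  2.48] n 2.6
```

arm_command --series '[[[0,0,0,0,0,-5,0],[0,0,0,0,0,-10,0],[0,0,0,0,0,-14.7,0],[0,0,0.15,3,1.4,-14.7,0],[0,0,0.3,6,2.8,-14.7,0],[0,0,0.45,9,4.2,-14.7,0],[0,0,0.6,12,5.6,-14.7,0],[0,0,0.75,15,7,-14.7,0],[0,0,0.9,18,8.5,-14.7,0],[0,0,1.05,21,10,-14.7,0],[0,0,1.2,23.6,11.1,-14.7,0],[0,0,1.35,23.6,11.1,-12,0],[0,0,1.5,23.6,11.1,-10.7,0],[0,0,1.571,23.6,11.1,-10.7,0],[0,0,1.571,23.6,11.1,-10.7,0],[0,0,1.571,23.6,11.1,-10.7,0],[0,0,1.571,23.6,11.1,-10.7,0]]]'

```text
time: 15.1
ee_pos: [0.4984, 0.3445, 0.2203]
ee_rot: [-3.073, -0.652, -0.001]
wrist_force: [-0.5, 0.2, 1.1]
gripper_width: 0.0854
gripper_force: 0.0
```

```bash
python3 -c "
from h import *
plan((.4985,.345,.088,.417-np.pi/2))
o=arm.get_obs();im=arm.get_image('wrist');cv2.imwrite('pics/w3.png',im[:,:,::-1])
for s in (-.044,0,.044): print(proj('wrist',[.4985-.405*s,.345+.914*s,.008],o).round(1))"
```

```text
t 15.1 pos [0.4984 0.3445 0.2203] yaw -1.153 q [-0.39  0.52 -0.36  1.77  0.23  0.89 -2.  ] w 0.0854
row [-0.    -0.001  0.001] [ 0.02 -0.04 13.23] n 2.6
[186.2 368.5]
[186.2 324.3]
[186.1 280.1]
```

View pics/w3.png

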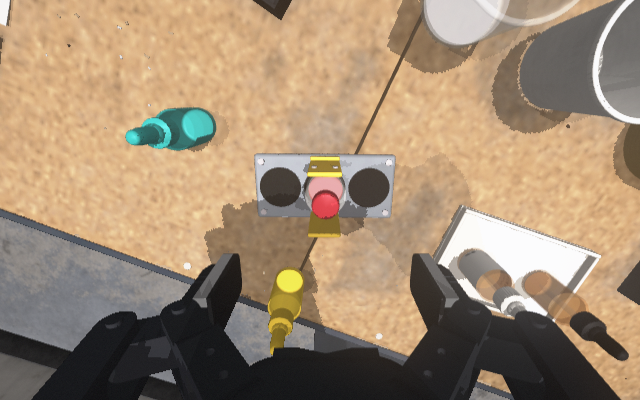

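The pads show at (281,187) and (369,187), exactly as predicted. Red is at (325,190) with both sides free, and both dropper bottles stand upright in the tray. Descending on red.

arm_command --series '[[[0,0,0,0,0,4,0],[0,0,0,0,0,8,0],[0,0,0,0,0,11,0],[0,0,0,0,0,13,0],[0,0,0,0,0,13,0],[0,0,0,0,0,13,0],[0,0,0,0,0,13,230],[0,0,0,0,0,13,230],[0,0,0,0,0,13,230],[0,0,0,0,0,13,230],[0,0,0,0,0,13,230],[0,0,0,0,0,13,230],[0,0,0,0,0,13,230],[0,0,0,0,0,13,230]]]' --newtons 30

```text
time: 16.55
ee_pos: [0.4988, 0.3447, 0.091]
ee_rot: [-3.073, -0.65, -0.002]
wrist_force: [-1.0, -1.2, 6.9]
gripper_width: 0.0375
gripper_force: 30.0
```

```bash
python3 -c "
from h import *
p=arm.get_obs()['ee_pos'];y=-1.154
plan((p[0],p[1],.26,y),(.52,.05,.26,y),(.435,-.19,.26,y))
im=arm.get_image('top')
g=cv2.cvtColor(im,cv2.COLOR_RGB2HSV);m=cv2.inRange(g,(100,150,80),(125,255,255));m[:210]=0;m[250:]=0;m[:,:420]=0;m[:,465:]=0
e=cv2.fitEllipse(max(cv2.findContours(m,0,2)[0],key=cv2.contourArea));print(e,hit('top',e[0][::-1],.006))"
```

```text
t 16.55 pos [0.4988 0.3447 0.091 ] yaw -1.154 q [-0.44  0.7  -0.3   1.82  0.31  0.67 -2.07] w 0.0375
row [ 0.    -0.001 -0.   ] [  0.03   0.   -16.9 ] n 3.4
row [ 0.    -0.001 -0.   ] [ -9.96  27.81 -16.91] n 5.9
row [ 0.    -0.001 -0.   ] [-27.45  46.31 -16.94] n 5.1
((442.4841613769531, 231.32589721679688), (25.79766273498535, 27.06356430053711), 126.29207611083984) [ 0.43555675 -0.24364755  0.006     ]
```

arm_command --series '[[[0,0,0,0,0,-2,230],[0,0,0,0,0,-6,230],[0,0,0,0,0,-10,230],[0,0,0,0,0,-14,230],[0,0,0,0,0,-16.9,230],[0,0,0,-1,3,-16.9,230],[0,0,0,-2.5,7,-16.9,230],[0,0,0,-4,11.5,-16.9,230],[0,0,0,-6,16,-16.9,230],[0,0,0,-7.5,20.5,-16.9,230],[0,0,0,-9,25,-16.9,230],[0,0,0,-11,29,-16.9,230],[0,0,0,-14,32.5,-16.9,230],[0,0,0,-17.5,36,-16.9,230],[0,0,0,-21,39.5,-16.9,230],[0,0,0,-24.5,43.5,-16.9,230],[0,0,0,-26.5,45.5,-16.9,230],[0,0,0,-27.4,46.3,-16.9,230],[0,0,0,-27.4,46.3,-16.9,230],[0,0,0,-27.4,46.3,-16.9,230]]]'

```text
time: 18.6
ee_pos: [0.4357, -0.1884, 0.2589]
ee_rot: [-3.073, -0.652, -0.001]
wrist_force: [-0.0, 0.3, -0.9]
gripper_width: 0.0373
gripper_force: 30.3
```

```bash
python3 -c "
from h import *
o=arm.get_obs();im=arm.get_image('wrist');cv2.imwrite('pics/w4.png',im[:,:,::-1])
print(proj('wrist',[.4355,-.2435,.006],o).round(1))
g=cv2.cvtColor(im,cv2.COLOR_RGB2HSV);m=cv2.inRange(g,(100,150,80),(125,255,255))
for c in cv2.findContours(m,0,2)[0]:
  if cv2.contourArea(c)>800: e=cv2.fitEllipse(c);print(e,hit('wrist',e[0][::-1],.006,o))
plan((.4355,-.2435,.091,-1.154))"
```

```text
[195.5 368.5]
((370.36260986328125, 192.48573303222656), (60.47175216674805, 64.58404541015625), 68.05033874511719) [ 0.43963424 -0.24377423  0.006     ]
t 18.65 pos [ 0.4359 -0.188   0.2589] yaw -1.151 q [ 0.51  0.24 -0.2   2.05  0.06  0.85 -0.87] w 0.0374
row [-0.    -0.001  0.003] [-2.31  5.06 16.79] n 3.5
```

View pics/w4.png

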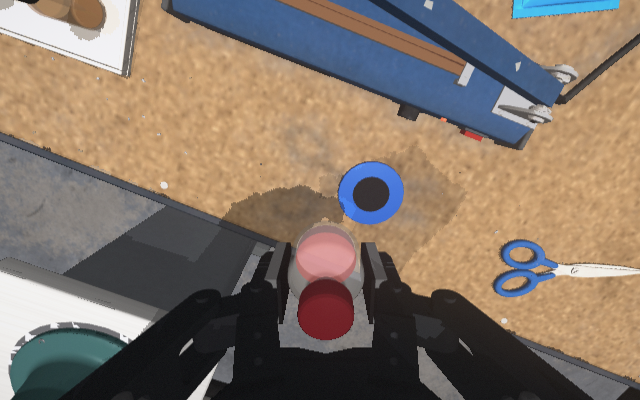

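The disc's black spot is at (371,194), which the wrist view puts about 3 mm further out than the top view did. I'll use (0.4385, -0.244).

```bash
python3 -c "
from h import *
o=arm.get_obs();print(hit('wrist',(194,371),.006,o))
plan((.4385,-.244,.10,-1.154))"
```

```text
[ 0.43859043 -0.24482467  0.006     ]
t 18.65 pos [ 0.4359 -0.188   0.2589] yaw -1.151 q [ 0.51  0.24 -0.2   2.05  0.06  0.85 -0.87] w 0.0374
row [-0.    -0.001  0.003] [-2.05  5.23 15.89] n 3.4
```

arm_command --series '[[[0,0,0,-1,2.6,0,230],[0,0,0,-2,5.2,0,230],[0,0,0,-2,5.2,3,230],[0,0,0,-2,5.2,7,230],[0,0,0,-2,5.2,11,230],[0,0,0,-2,5.2,14,230],[0,0,0,-2,5.2,15.5,230],[0,0,0,-2,5.2,15.9,230],[0,0,0,-2,5.2,15.9,230],[0,0,0,-2,5.2,15.9,230],[0,0,0,-2,5.2,15.9,230]]]'

```text
time: 19.75
ee_pos: [0.4388, -0.2456, 0.101]
ee_rot: [3.072, 0.65, 0.003]
wrist_force: [-0.4, 0.4, -0.2]
gripper_width: 0.0373
gripper_force: 30.3
```

```bash
python3 -c "
from h import *
plan((.4385,-.244,.0895,-1.154))"
```

```text
t 19.75 pos [ 0.4388 -0.2456  0.101 ] yaw -1.154 q [ 0.55  0.55 -0.13  2.08  0.13  0.52 -0.83] w 0.0373
row [ 0.002 -0.002  0.   ] [ 0.03 -0.16  1.15] n 0.2
```

arm_command --series '[[[0,0,0,0,-0.1,0.5,230],[0,0,0,0,-0.1,1,230],[0,0,0,0,-0.1,1.1,230],[0,0,0,0,-0.1,1.1,230],[0,0,0,0,-0.1,1.1,230],[0,0,0,0,-0.1,1.1,120],[0,0,0,0,-0.1,1.1,60],[0,0,0,0,-0.1,1.1,0],[0,0,0,0,-0.1,1.1,0],[0,0,0,0,-0.1,1.1,0],[0,0,0,0,-0.1,-3,0],[0,0,0,0,-0.1,-7,0],[0,0,0,0,-0.1,-11,0],[0,0,0,0,-0.1,-16,0],[0,0,0,0,-0.1,-16,0],[0,0,0,0,-0.1,-16,0]]]'

```text
time: 21.35
ee_pos: [0.4379, -0.2449, 0.2612]
ee_rot: [3.071, 0.649, 0.004]
wrist_force: [-0.0, -0.5, -0.7]
gripper_width: 0.0857
gripper_force: 0.0
```

```bash
python3 -c "
from h import *
o=arm.get_obs();im=arm.get_image('wrist');cv2.imwrite('pics/w5.png',cv2.resize(im[100:300,220:440,::-1],None,fx=3,fy=3,interpolation=2))
c=(.4385,-.2445)
print(proj('wrist',[*c,.006],o).round(1),proj('wrist',[*c,.064],o).round(1))
plan((.52,.03,.3,-.4),(.4923,.0837,.27,.417),(.4923,.0837,.1135,.417))"
```

```text
[175.6 324.1] [190.3 324. ]
t 21.4 pos [ 0.4371 -0.2445  0.2597] yaw -1.154 q [ 0.59  0.28 -0.17  1.99  0.06  0.87 -0.77] w 0.0851
row [ 0.     0.    -0.754] [ 18.69 -21.75  -4.03] n 5.8
row [-0.     0.    -1.571] [ 18.33 -27.78  -1.03] n 1.3
row [-0.     0.    -1.571] [ 18.33 -27.78  14.62] n 3.1
```

View pics/w5.png

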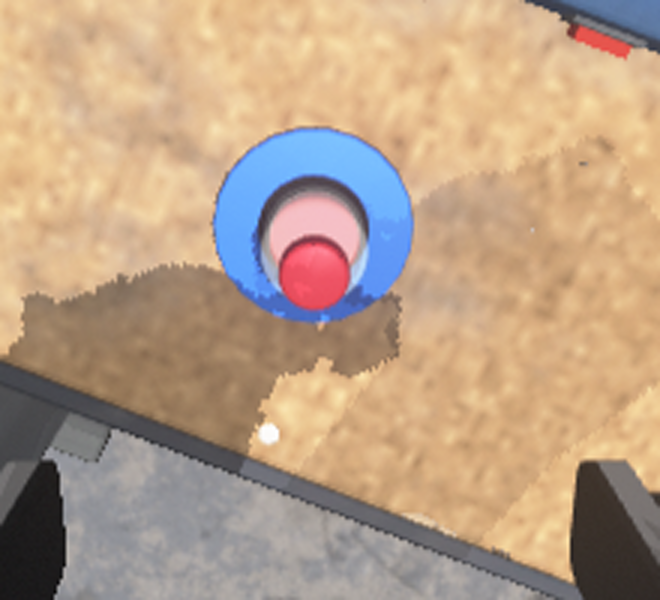

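Red stands centred: the disc centre is at (324.3,174.8), and the stopper is at (325,191) against an expected ~190. Going back for black_cap.

arm_command --series '[[[0,0,-0.15,3,-3.5,-2,0],[0,0,-0.3,6,-7,-4,0],[0,0,-0.45,9,-10.5,-4,0],[0,0,-0.6,12.5,-14.5,-4,0],[0,0,-0.75,16,-18.5,-4,0],[0,0,-0.9,18.7,-21.8,-4,0],[0,0,-1.05,18.6,-24,-4,0],[0,0,-1.2,18.5,-26,-3,0],[0,0,-1.35,18.3,-27.8,-2,0],[0,0,-1.5,18.3,-27.8,-1,0],[0,0,-1.571,18.3,-27.8,0,0],[0,0,-1.571,18.3,-27.8,3,0],[0,0,-1.571,18.3,-27.8,6,0],[0,0,-1.571,18.3,-27.8,6,0],[0,0,-1.571,18.3,-27.8,6,0],[0,0,-1.571,18.3,-27.8,6,0]]]'

```text
time: 23.0
ee_pos: [0.4928, 0.0841, 0.2006]
ee_rot: [1.713, 2.633, 0.001]
wrist_force: [1.2, -0.6, -0.2]
gripper_width: 0.0851
gripper_force: 0.0
```

```bash
python3 -c "
from h import *
im=arm.get_image('wrist');cv2.imwrite('pics/w6.png',im[:,:,::-1])
plan((.4923,.0837,.1135,.417))
o=arm.get_obs();print(proj('wrist',[.4923,.0837,.11],o).round(1),proj('wrist',[.4854,.1637,.11],o).round(1))"
```

```text
t 23.05 pos [0.4929 0.084  0.2009] yaw 0.417 q [ 0.24  0.43 -0.57  2.02  0.33  0.78 -0.11] w 0.0851
row [0.002 0.    0.   ] [ 0.   -0.09  8.74] n 1.7
[239.5 322.9] [107.9 372.5]
```

View pics/w6.png

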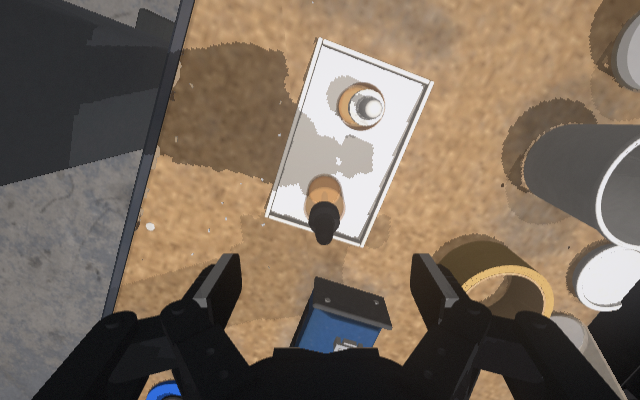

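Both bottles stand upright in the tray. The tips at (324,241) and (372,108) match the prediction.

arm_command --series '[[[0,0,0,0,0,4,0],[0,0,0,0,0,7,0],[0,0,0,0,0,8.7,0],[0,0,0,0,0,8.7,0],[0,0,0,0,0,8.7,0],[0,0,0,0,0,8.7,230],[0,0,0,0,0,8.7,230],[0,0,0,0,0,8.7,230],[0,0,0,0,0,8.7,230],[0,0,0,0,0,8.7,230],[0,0,0,0,0,8.7,230],[0,0,0,0,0,8.7,230],[0,0,0,0,0,8.7,230]]]' --newtons 30

```text
time: 24.35
ee_pos: [0.4927, 0.0837, 0.1135]
ee_rot: [1.713, 2.632, 0.0]
wrist_force: [-1.6, -0.7, 6.3]
gripper_width: 0.0323
gripper_force: 30.4
```

```bash
python3 -c "
from h import *
p=arm.get_obs()['ee_pos']
plan((p[0],p[1],.265,.417),(.5158,.3052,.265,.417),(.5158,.3052,.13,.417))"
```

```text
t 24.35 pos [0.4927 0.0837 0.1135] yaw 0.417 q [ 0.15  0.57 -0.48  2.06  0.45  0.61 -0.22] w 0.0323
row [ 0.001  0.001 -0.   ] [-1.000e-02  1.000e-02 -1.515e+01] n 3.0
row [ 0.001  0.001 -0.   ] [ 19.31  11.1  -15.15] n 4.5
row [ 0.001  0.001 -0.   ] [19.32 11.09 -1.65] n 2.7
```

arm_command --series '[[[0,0,0,0,0,-2,230],[0,0,0,0,0,-6,230],[0,0,0,0,0,-10,230],[0,0,0,0,0,-14,230],[0,0,0,0,0,-15.1,230],[0,0,0,3,1.7,-15.1,230],[0,0,0,7,4,-15.1,230],[0,0,0,11,6.3,-15.1,230],[0,0,0,15,8.6,-15.1,230],[0,0,0,18.5,10.6,-15.1,230],[0,0,0,19.3,11.1,-15.1,230],[0,0,0,19.3,11.1,-15.1,230],[0,0,0,19.3,11.1,-11,230],[0,0,0,19.3,11.1,-7,230],[0,0,0,19.3,11.1,-4,230],[0,0,0,19.3,11.1,-2,230],[0,0,0,19.3,11.1,-1.6,230],[0,0,0,19.3,11.1,-1.6,230],[0,0,0,19.3,11.1,-1.6,230],[0,0,0,19.3,11.1,-1.6,230]]]'

```text
time: 26.35
ee_pos: [0.5164, 0.3052, 0.1303]
ee_rot: [1.714, 2.632, 0.003]
wrist_force: [0.4, -0.4, -1.2]
gripper_width: 0.0319
gripper_force: 30.1
```

```bash
python3 -c "
from h import *
plan((.516,.305,.1175,.417))"
```

```text
t 26.35 pos [0.5164 0.3052 0.1303] yaw 0.416 q [-0.19  0.68 -0.53  1.81  0.48  0.77 -0.56] w 0.0319
row [ 0.002  0.    -0.001] [ 0.   -0.05  1.28] n 0.3
```

Spot on. Lower, release and rise.

arm_command --series '[[[0,0,0,0,0,0.6,230],[0,0,0,0,0,1.1,230],[0,0,0,0,0,1.3,230],[0,0,0,0,0,1.3,230],[0,0,0,0,0,1.3,230],[0,0,0,0,0,1.3,120],[0,0,0,0,0,1.3,60],[0,0,0,0,0,1.3,0],[0,0,0,0,0,1.3,0],[0,0,0,0,0,1.3,0],[0,0,0,0,0,-3,0],[0,0,0,0,0,-8,0],[0,0,0,0,0,-13,0],[0,0,0,0,0,-13,0],[0,0,0,0,0,-13,0]]]'

```text
time: 27.85
ee_pos: [0.5161, 0.3052, 0.2601]
ee_rot: [1.713, 2.631, 0.003]
wrist_force: [0.8, -0.8, -0.4]
gripper_width: 0.0856
gripper_force: 0.0
```

```bash
python3 -c "
from h import *
plan((.4854,.1637,.26,.417),(.4854,.1637,.1135,.417))"
```

```text
t 27.85 pos [0.5161 0.3052 0.2601] yaw 0.417 q [-0.12  0.52 -0.63  1.74  0.36  1.   -0.46] w 0.0856
row [ 0.003  0.    -0.   ] [-1.17e+01 -8.53e+00 -1.00e-02] n 2.9
row [ 0.003  0.    -0.   ] [-11.7   -8.57  14.64] n 2.9
```

arm_command --series '[[[0,0,0,-4,-3,0,0],[0,0,0,-8,-6,0,0],[0,0,0,-11.7,-8.5,0,0],[0,0,0,-11.7,-8.5,0,0],[0,0,0,-11.7,-8.5,0,0],[0,0,0,-11.7,-8.5,4,0],[0,0,0,-11.7,-8.5,6,0],[0,0,0,-11.7,-8.5,6,0],[0,0,0,-11.7,-8.5,6,0]]]'

```text
time: 28.75
ee_pos: [0.4851, 0.1653, 0.1986]
ee_rot: [-1.71, -2.634, -0.0]
wrist_force: [0.9, -0.3, 0.5]
gripper_width: 0.0855
gripper_force: 0.0
```

```bash
python3 -c "
from h import *
plan((.4854,.1637,.1135,.417))"
```

```text
t 28.75 pos [0.4851 0.1653 0.1986] yaw 0.419 q [ 0.1   0.47 -0.61  1.99  0.36  0.79 -0.3 ] w 0.0855
row [-0.001 -0.001  0.002] [-0.17 -0.03  8.51] n 1.7
```

arm_command --series '[[[0,0,0,-0.1,0,4,0],[0,0,0,-0.1,0,7,0],[0,0,0,-0.1,0,8.5,0],[0,0,0,-0.1,0,8.5,0],[0,0,0,-0.1,0,8.5,0],[0,0,0,-0.1,0,8.5,230],[0,0,0,-0.1,0,8.5,230],[0,0,0,-0.1,0,8.5,230],[0,0,0,-0.1,0,8.5,230],[0,0,0,-0.1,0,8.5,230],[0,0,0,-0.1,0,8.5,230],[0,0,0,-0.1,0,8.5,230],[0,0,0,-0.1,0,8.5,230]]]' --newtons 30

```text
time: 30.05
ee_pos: [0.4861, 0.1628, 0.1145]
ee_rot: [1.713, 2.632, 0.0]
wrist_force: [-1.1, -0.3, 5.7]
gripper_width: 0.0323
gripper_force: 29.5
```

```bash
python3 -c "
from h import *
p=arm.get_obs()['ee_pos']
plan((p[0],p[1],.265,.417),(.4806,.385,.265,.417),(.4806,.385,.13,.417))"
```

```text
t 30.05 pos [0.4861 0.1628 0.1145] yaw 0.417 q [ 0.03  0.6  -0.51  2.03  0.49  0.63 -0.4 ] w 0.0323
row [ 0.001  0.001 -0.   ] [-1.000e-02  1.000e-02 -1.505e+01] n 3.0
row [ 0.001  0.001 -0.   ] [ 20.53   8.51 -15.05] n 4.4
row [ 0.001  0.001 -0.   ] [20.53  8.5  -1.55] n 2.7
```

arm_command --series '[[[0,0,0,0,0,-2,230],[0,0,0,0,0,-6,230],[0,0,0,0,0,-10,230],[0,0,0,0,0,-14,230],[0,0,0,0,0,-15,230],[0,0,0,3,1.3,-15,230],[0,0,0,7,2.9,-15,230],[0,0,0,11,4.6,-15,230],[0,0,0,15,6.3,-15,230],[0,0,0,19,7.9,-15,230],[0,0,0,20.4,8.5,-15,230],[0,0,0,20.4,8.5,-15,230],[0,0,0,20.4,8.5,-11,230],[0,0,0,20.4,8.5,-7,230],[0,0,0,20.4,8.5,-4,230],[0,0,0,20.4,8.5,-2,230],[0,0,0,20.4,8.5,-1.5,230],[0,0,0,20.4,8.5,-1.5,230],[0,0,0,20.4,8.5,-1.5,230],[0,0,0,20.4,8.5,-1.5,230]]]'

```text
time: 32.05
ee_pos: [0.4815, 0.3839, 0.1304]
ee_rot: [1.714, 2.632, 0.003]
wrist_force: [0.4, 0.1, -0.1]
gripper_width: 0.0323
gripper_force: 30.0
```

```bash
python3 -c "
from h import *
plan((.481,.3842,.1175,.417))"
```

```text
t 32.05 pos [0.4815 0.3839 0.1304] yaw 0.416 q [-0.32  0.71 -0.56  1.77  0.5   0.8  -0.71] w 0.0323
row [ 0.002 -0.    -0.001] [ 0.05 -0.04  1.29] n 0.3
```

arm_command --series '[[[0,0,0,0,0,0.6,230],[0,0,0,0,0,1,230],[0,0,0,0,0,1.2,230],[0,0,0,0,0,1.2,230],[0,0,0,0,0,1.2,230],[0,0,0,0,0,1.2,120],[0,0,0,0,0,1.2,60],[0,0,0,0,0,1.2,0],[0,0,0,0,0,1.2,0],[0,0,0,0,0,1.2,0],[0,0,0,0,0,-3,0],[0,0,0,0,0,-8,0],[0,0,0,-5,0,-13,0],[0,0,0,-8,0,-17,0],[0,0,0,-8,0,-17,0],[0,0,0,-8,0,-17,0],[0,0,0,-8,0,-17,0]]]'

```text
time: 33.75
ee_pos: [0.5128, 0.3107, 0.2984]
ee_rot: [-1.714, -2.633, 0.0]
wrist_force: [0.1, -0.5, -0.2]
gripper_width: 0.0854
gripper_force: 0.0
```

```bash
python3 -c "
from h import *
o=arm.get_obs();im=arm.get_image('wrist')
P=[]
for s in (-.044,0,.044):
  p=[.4985-.405*s,.345+.914*s]; P.append(p);print(proj('wrist',[*p,.008],o).round(1),proj('wrist',[*p,.114],o).round(1))
a,b=proj('wrist',[*P[1],.008],o).astype(int);print(a,b)
r0,c0=max(0,a-80),b-60
v=cv2.resize(im[r0:r0+150,c0:c0+120,::-1],None,fx=4,fy=4,interpolation=2);cv2.imwrite('pics/w7.png',v);print(r0,c0)
t=arm.get_image('scene');cv2.imwrite('pics/s7.png',t[:,:,::-1])"
```

```text
[173.3 325.8] [200.5 325.8]
[137.7 325.8] [152.3 325.8]
[ 99.2 325.8] [ 98.6 325.8]
137 325
57 265
```

View pics/w7.png

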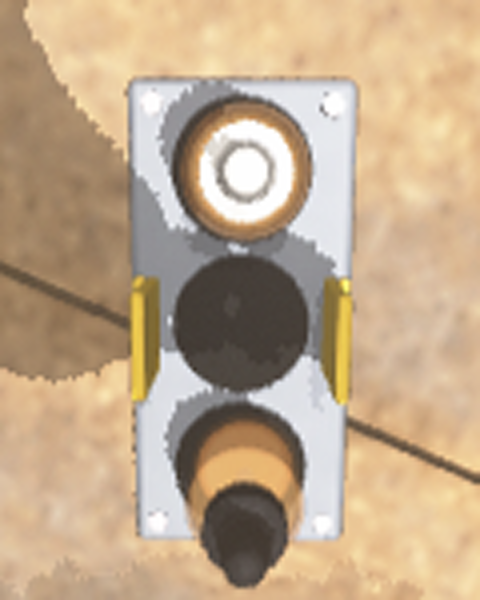

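View pics/s7.png

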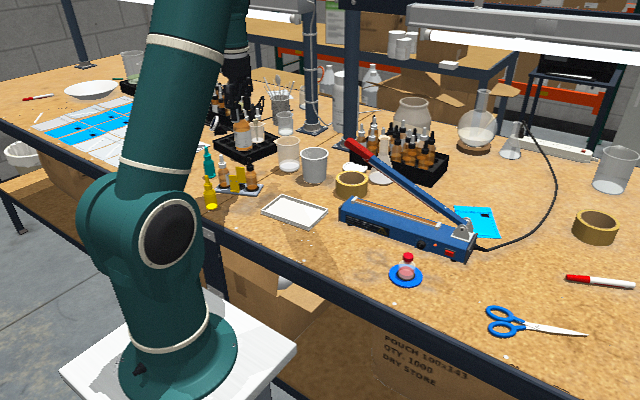

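Both dropper bottles are back on their own pads within about 1 mm: white tip at (326.5,100), black tip at (326.5,199.5), empty middle pad at (325.5,137.5). The scene view shows red upright on the disc at (405,268). The cup, tape and beaker are unmoved and the gripper is clear, so I'm handing in.

```bash
python3 -c "
from station import arm
print(arm.hand_in())"
```

```text
the job is handed in; nothing more can be done
None
```

The job is handed in: the red-stoppered bottle stands upright on the middle of the blue disc, both dropper bottles are back on their own pads within about 1 mm, and the cup, tape and beaker were not moved (about 34 s used).

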